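# Set the oblong sweet tin on the sloped display stand

## Robot

A 6-joint arm with a two-finger parallel gripper is mounted at the origin on the work surface. World frame = base frame: x ahead of the robot, y to its left, z up, the work surface at z = 0. Lengths are in m, angles in rad, forces in N, time in s.
With the tool pointing down it reaches from about 0.225 to 0.875 m from the base axis. Payload 3.4 kg.
Tool frame: the origin (TCP) lies between the finger pads; the fingertips stand 8 mm ahead of it and the grasp point (between the pads) lies 11 mm behind it; z points along the fingers, y is the line along which they close (so a half turn about z gives the same grasp; the last joint's range is limited). The gripper opens to 85 mm and grips with 20 to 120 N. Pads are 22 mm wide; open, the fingers measure 114 mm over their backs; the gripper's body (76 mm by 85 mm) begins 54 mm behind the grasp point. The pads swing forward as they close: fully open they stand 13 mm farther back than shut.
Start: joints at [1.177, 0.276, 1.505, -0, 1.361, -0.121], TCP at [0.155, 0.554, 0.239] pointing down, gripper open.
Joint ranges: [-2.89, 2.89], [-0.75, 2.08], [0.22, 2.7], [-1.18, 4.32], [0.11, 2.71], [-2.7, 2.7]. Speed limits (rad/s): [2.57, 2.57, 3.14, 3.14, 3.14, 3.14].

## Interface

Orientations are given as a unit quaternion [w, x, y, z].
In Python, from rig import manip, optics, finder gives the robot as it stands.
- The arm moves only by the tool servo_tool, never from a script. Its argument "increments" is a list of rows, each a list of 7 numbers: the shift along the tool's x, y, z in cm, then the turn, a rotation vector about the tool's x, y, z in degrees, then the closure, from -1 (fully open) to 1 (shut). In form: [[x, y, z, rx, ry, rz, gripper], ...]. A call has exactly 5 rows; each row shifts and turns the commanded pose from where the row before left it, along the tool's axes as they then stand; what a row does not reach is not made up. A row lasts 1/10 s, in which the tool goes at most 50 mm and 8.59 degrees, less where a joint would pass 70% of its speed; a pose out of reach is approached as far as the arm can. A call is refused whole if a number of a shift passes 5 or a number of a turn 8.59, either way. A call with a gripper value outside its range is refused whole. The fingers move at their own pace and stop on an object; "squeeze" is the grip in N (left out, the last holds). Time passes only in rows, so rows that do not move let the fingers close, or fill a call up. It gives the time, the measured TCP pose, the force, the opening and the grip force at its end, in the units of the state.
- manip.get_state(): the state, without advancing time (a new reading comes with each control period).
- optics.get_image(name): name is "side" or "top" or "wrist"; returns the picture (420x560x3 uint8, red, green, blue); there is no depth.
- optics.get_calibration(name): a dict with "fov_y" (degrees; the focal length in pixels is half the picture's height over the tangent of half this angle, whatever the lens; pixels are square), "cx", "cy" (the principal point, pixels), "dist_coeffs" ([k1, k2, p1, p2, k3] as OpenCV has them; the pictures are not rectified), "world_to_cam" (4x4, takes a point from world to camera coordinates). Camera axes: x right, y down, z forward; pixel columns grow to the right and rows downward; lengths in m; the calibration is good to about 2 mm. A picture is of the moment at which its call begins: read the wrist's pose just before it. get_calibration takes no time and is no camera call; for the wrist camera it gives the pose at the moment of the call.
- manip.sign_off(): hands the job in; it is judged then, once.
Trained networks look in the newest picture that a camera, given by its name, has taken for a name from the list of things; names that differ only in an ending like _2 or _b are one class to them, and where a whole thing is asked for, a point or a joint stands for the part that bears it (a point fixed in the world has none). Each returns a list of dicts, best first, with "p" (0 to 1); they miss things now and then, are a little off and sometimes report something else, mostly with a low value. They report only what shows in the picture. A call takes as long as a camera call.
- finder.silhouettes(label, camera): "region" (420x560 bool, what is visible of it) and "box" ([centre column, centre row, width, height] in pixels, round what is visible of it).
- finder.tip_of(label, camera): "at" ([column, row] in pixels: a listed point, or the origin of a listed thing).
The state is a dict: "clock": time; "qpos": joint angles; "qd": joint speeds; "effort": joint torques, N m; "position": TCP position; "ee_rot": TCP orientation; "contact_force": force on the tool from outside, world axes, zero at the start; "moment": the same for the moment, N m; "width": finger opening in m; "gripper_force": force on a finger pad.
Only numpy, scipy, OpenCV 4.12 (cv2) and the standard library are available. Lean on these libraries where they do the work, as an engineer would, in place of code of your own. Each camera call takes 0.05 s, during which the arm holds its last target. There are 200 camera calls.

## Task

Set the oblong tin on the sloped display stand for the serving table: lid up, lying lengthwise up the slope in the middle of the stand, with its short end resting against the ledge at the bottom. Set it down gently rather than dropping it, let go, and leave the round tin and the square tin where they are.

Things in the scene. Friction and masses are not known exactly. Their poses are not given: they have to be found in the camera images.
- oblong_tin: The oblong lidded tin of bare tinplate, 110 mm long (its x), 56 mm wide (its y), 36 mm high (its z), about 0.2 kg, standing loose on the table, lid up, at any yaw up to about 50 degrees either way. Straight sides, no handle. Origin: centre of its underside; z points up through the lid. Its two ends are alike.
- ledge_foot (a point): Display stand, fixed: slippery steel deck sloping 20 degrees, 180 mm wide, 170 mm long, top edge 93 mm high; along its low edge, away from the robot (yaw up to 23 deg), a dark wood ledge 12 mm thick, 18 mm proud of the deck. Point: mid-ledge, where deck meets ledge, 35 mm up. x up the slope, y along the ledge, z square off the deck. A tin let go on the deck slides to the ledge and stays.
- round_tin: Round lidded tin of the same tinplate, 68 mm in diameter, 36 mm high, loose on the table; not to be moved. Origin: centre of its underside.
- square_tin: Square lidded tin of the same tinplate, 64 x 64 mm, 36 mm high, loose on the table; not to be moved. Origin: centre of its underside. The three tins may lie in any order, with at least 25 mm of room for a finger at each long side of the oblong one.

How it is judged:
By the outcome, as a careful person would: the job done as asked, in the order asked, and still so for the second after the job is handed in, with the robot touching nothing.
It also fails if it takes over 35 s, if anything falls off the work surface, if the arm or the gripper's body presses on something with over 40 N, if the wrist force passes 120 N, or if a joint passes its speed limit or range.

## Working session

There is one attempt and no reset: what is moved stays moved. The work goes in short steps, Python scripts to look and compute and a tool call to move; the robot and the scene stay as the last step left them, time stands still between calls to the robot, and variables do not carry over. Pictures are saved under pics/ and viewed, at most 10 in all, crops included, and the job is handed in when it is done.

Besides the shell and the picture viewer there is one more tool, called after "Request:" as name([rows], argument=value, ...), one row to a line, values as JSON. servo_tool: Moves the arm, as the interface text tells. Its arguments: {"type":"object","properties":{"increments":{"type":"array","items":{"type":"array","items":{"type":"number"}}},"squeeze":{"type":"number"}},"required":["increments"]}

```bash
mkdir -p pics; cat > h.py <<'E'
import numpy as np, cv2
from rig import manip, optics, finder
def cal(n):
    c=optics.get_calibration(n); f=210/np.tan(np.radians(c["fov_y"])/2)
    K=np.array([[f,0,c["cx"]],[0,f,c["cy"]],[0,0,1.]]); return K,np.array(c["dist_coeffs"],float),np.array(c["world_to_cam"])
def toplane(px,z,C):
    K,d,T=C; u=cv2.undistortPoints(np.array(px,float).reshape(-1,1,2),K,d).reshape(-1,2)
    R,t=T[:3,:3],T[:3,3]; o=-R.T@t; r=np.c_[u,np.ones(len(u))]@R
    return o+r*((z-o[2])/r[:,2])[:,None]
def proj(P,C):
    K,d,T=C; return cv2.projectPoints(np.array(P,float).reshape(-1,3),cv2.Rodrigues(T[:3,:3])[0],T[:3,3],K,d)[0].reshape(-1,2)
E
python3 - <<'E'
from h import *
ims=[]
for n in("top","side"):
    im=optics.get_image(n); C=cal(n); im=im[:,:,::-1].copy()
    for l,z in(("oblong_tin",0),("round_tin",0),("square_tin",0),("ledge_foot",.035)):
        for q in finder.tip_of(l,n)[:2]: print(n,l,round(q["p"],2),np.round(q["at"]),toplane(q["at"],z,C)[0].round(3))
    for l in("oblong_tin","round_tin","square_tin"):
      for q in finder.silhouettes(l,n)[:2]:
        m=q["region"].astype(np.uint8); cs=max(cv2.findContours(m,0,2)[0],key=cv2.contourArea)
        P=toplane(cs.reshape(-1,2),.036,C)[:,:2].astype(np.float32)
        print(n,l,round(q["p"],2),np.round(q["box"]),m.sum(),cv2.minAreaRect(P*1000))
    cv2.imwrite(f"pics/{n}0.png",im)
E
```

```text
top oblong_tin 0.68 [260. 263.] [0.447 0.103 0.   ]
top round_tin 0.67 [146. 246.] [0.485 0.332 0.   ]
top square_tin 0.77 [239. 175.] [0.624 0.144 0.   ]
top ledge_foot 0.98 [408. 145.] [ 0.668 -0.191  0.035]
top oblong_tin 0.92 [259. 264.  39.  64.] 1714 ((442.3010559082031, 102.68087768554688), (111.64957427978516, 56.89817428588867), 12.939422607421875)
top round_tin 0.62 [140. 244.  40.  37.] 1126 ((488.0793762207031, 328.55072021484375), (67.68755340576172, 75.48706817626953), 0.865600049495697)
top square_tin 0.78 [236. 173.  41.  43.] 1150 ((626.3003540039062, 145.58616638183594), (71.00249481201172, 65.16163635253906), 23.161298751831055)
side oblong_tin 0.66 [308. 287.] [0.442 0.106 0.   ]
side round_tin 0.86 [213. 384.] [0.489 0.333 0.   ]
side square_tin 0.75 [206. 261.] [0.63  0.149 0.   ]
side square_tin 0.23 [275. 140.] [ 0.689 -0.212  0.   ]
side ledge_foot 0.71 [280. 139.] [ 0.661 -0.182  0.035]
side ledge_foot 0.66 [212. 386.] [0.477 0.347 0.035]
side oblong_tin 0.75 [308. 280.  71.  54.] 2390 ((439.8154296875, 117.69529724121094), (110.48868560791016, 75.5502700805664), 14.039529800415039)
side round_tin 0.66 [211. 380.  45.  53.] 1906 ((485.10198974609375, 339.5017395019531), (66.5615234375, 76.48574829101562), 29.754613876342773)
side round_tin 0.36 [310. 146.  93.  82.] 6161 ((602.3532104492188, -223.501953125), (185.8341827392578, 291.3150634765625), 19.84180450439453)
side square_tin 0.85 [203. 255.  42.  40.] 1464 ((623.5635986328125, 158.45533752441406), (70.0820541381836, 85.80113220214844), 24.288171768188477)
```

View pics/top0.png

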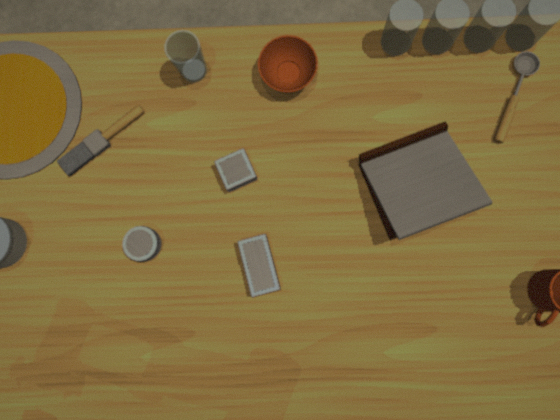

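View pics/side0.png

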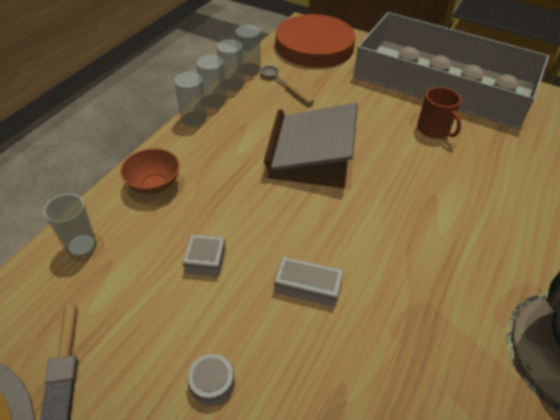

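The top view shows the oblong tin at (259,264), the round tin at (141,244) and the square tin at (236,171). The stand's ledge runs from (362,158) to (446,127), and its high edge from (400,236) to (490,201). The side view agrees.

```bash
python3 - <<'E'
from h import *
C=cal("top")
P=toplane([[400,236],[490,201]],.093,C); m=P.mean(0); e=P[1]-P[0]
u=np.array([e[1],-e[0]]); u/=np.linalg.norm(u); 
print("edge",P.round(3),np.linalg.norm(e)); 
for s in(u,-u): print("up dir",s,"yaw",np.degrees(np.arctan2(s[1],s[0])),"foot",m[:2]-s*.16)
s=manip.get_state(); print(s)
from scipy.spatial.transform import Rotation as R
q=s["ee_rot"]; M=R.from_quat([*q[1:],q[0]]).as_matrix(); print(M.round(3))
E
```

```text
edge [[ 0.486 -0.154  0.093]
 [ 0.545 -0.317  0.093]] 0.17308210019849715
up dir [-0.94058802 -0.33954997] yaw -160.1505417995424 foot [ 0.66565392 -0.18129718]
up dir [0.94058802 0.33954997] yaw 19.849458200457597 foot [ 0.36466575 -0.28995317]
{'clock': 0.8, 'qpos': array([ 1.17698039e+00,  2.75853238e-01,  1.50487179e+00,  6.73276121e-06,
        1.36069392e+00, -1.21002926e-01]), 'qd': array([-1.75496697e-03,  6.01870069e-04, -3.29699636e-04,  1.95357999e-04,
        1.52559107e-05,  2.14156408e-04]), 'effort': array([ 3.52139250e-04, -4.16594267e+01, -2.46081966e+01, -4.41309030e-04,
        2.98492716e-05, -6.86674952e-06]), 'position': array([0.15495033, 0.55377415, 0.23936597]), 'ee_rot': array([1.89261370e-05, 1.35984580e-01, 9.90710950e-01, 8.48272001e-05]), 'contact_force': array([-0.72522721,  0.31015479,  1.66867606]), 'moment': array([ 0.00111283, -0.05723983, -0.01205838]), 'gripper_force': 0.0, 'width': 0.08518276962447559}
[[-0.963  0.269  0.   ]
 [ 0.269  0.963  0.   ]
 [-0.     0.    -1.   ]]
```

```bash
cat >> h.py <<'E'
from scipy.spatial.transform import Rotation as R, Slerp
def pose():
    s=manip.get_state(); q=s["ee_rot"]; return s["position"],R.from_quat([*q[1:],q[0]])
def Rtool(heading,tilt=0): # tool x heading (deg), pointing down, then tilt about tool y
    h=np.radians(heading); x=np.array([np.cos(h),np.sin(h),0]); z=np.array([0,0,-1.])
    return R.from_matrix(np.c_[x,np.cross(z,x),z])*R.from_rotvec([0,np.radians(tilt),0])
def plan(p1,R1,n,start=None):
    p,r=start or pose(); p0=np.array(p); sl=Slerp([0,1],R.concatenate([r,R1])); rows=[]
    for k in range(1,n+1):
        d=(r.inv().apply(p0+(np.array(p1)-p0)*k/n-p)*100).round(1 if k<n else 2); w=np.degrees((r.inv()*sl(k/n)).as_rotvec()).round(1)
        p=p+r.apply(d/100); r=r*R.from_rotvec(np.radians(w)); rows.append([*(d+0.),*(w+0.)])
    for i,x in enumerate(rows): print([float(v) for v in x], "" if (i+1)%5 else "--")
    return p,r
E
python3 - <<'E'
from h import *
plan([.443,.104,.2],Rtool(193),15)
E
```

```text
[-2.7, -2.4, 0.3, 0.0, 0.0, -1.9] 
[-2.5, -2.4, 0.2, 0.0, 0.0, -1.9] 
[-2.5, -2.6, 0.3, 0.0, 0.0, -1.9] 
[-2.4, -2.6, 0.2, 0.0, 0.0, -1.9] 
[-2.4, -2.7, 0.3, 0.0, 0.0, -1.9] --
[-2.2, -2.8, 0.3, 0.0, 0.0, -2.0] 
[-2.1, -2.8, 0.2, 0.0, 0.0, -1.9] 
[-2.1, -2.9, 0.3, 0.0, 0.0, -1.9] 
[-1.9, -3.0, 0.3, 0.0, 0.0, -1.9] 
[-1.8, -3.1, 0.2, 0.0, 0.0, -1.9] --
[-1.8, -3.1, 0.3, 0.0, 0.0, -1.9] 
[-1.6, -3.2, 0.2, 0.0, 0.0, -1.9] 
[-1.5, -3.2, 0.3, 0.0, 0.0, -1.9] 
[-1.4, -3.2, 0.3, 0.0, 0.0, -1.9] 
[-1.35, -3.35, 0.23, 0.0, 0.0, -1.9] --
```

Request:
servo_tool([
  [-2.7, -2.4, 0.3, 0, 0, -1.9, -1],
  [-2.5, -2.4, 0.2, 0, 0, -1.9, -1],
  [-2.5, -2.6, 0.3, 0, 0, -1.9, -1],
  [-2.4, -2.6, 0.2, 0, 0, -1.9, -1],
  [-2.4, -2.7, 0.3, 0, 0, -1.9, -1],
])

```text
clock: 1.3
position: [0.2519, 0.4026, 0.2265]
ee_rot: [0.0, 0.052, 0.999, 0.0]
contact_force: [0.6, 0.1, -0.0]
width: 0.0854
gripper_force: 0.0
```

Request:
servo_tool([
  [-2.2, -2.8, 0.3, 0, 0, -2, -1],
  [-2.1, -2.8, 0.2, 0, 0, -1.9, -1],
  [-2.1, -2.9, 0.3, 0, 0, -1.9, -1],
  [-1.9, -3, 0.3, 0, 0, -1.9, -1],
  [-1.8, -3.1, 0.2, 0, 0, -1.9, -1],
])

```text
clock: 1.8
position: [0.3473, 0.2525, 0.2134]
ee_rot: [0.0, -0.031, 1.0, 0.0]
contact_force: [-0.2, -0.4, 0.3]
width: 0.0857
gripper_force: 0.0
```

Request:
servo_tool([
  [-1.8, -3.1, 0.3, 0, 0, -1.9, -1],
  [-1.6, -3.2, 0.2, 0, 0, -1.9, -1],
  [-1.5, -3.2, 0.3, 0, 0, -1.9, -1],
  [-1.4, -3.2, 0.3, 0, 0, -1.9, -1],
  [-1.4, -3.3, 0.2, 0, 0, -1.9, -1],
])

```text
clock: 2.3
position: [0.4439, 0.1033, 0.2003]
ee_rot: [0.0, -0.114, 0.994, 0.0]
contact_force: [1.7, -0.0, 1.1]
width: 0.085
gripper_force: 0.0
```

Request:
servo_tool([
  [0, 0, 0, 0, 0, 0, -1],
  [0, 0, 0, 0, 0, 0, -1],
  [0, 0, 0, 0, 0, 0, -1],
  [0, 0, 0, 0, 0, 0, -1],
  [0, 0, 0, 0, 0, 0, -1],
])

```text
clock: 2.8
position: [0.4429, 0.1054, 0.2005]
ee_rot: [0.0, -0.114, 0.994, 0.0]
contact_force: [-0.4, -0.6, -0.3]
width: 0.0855
gripper_force: 0.0
```

```bash
python3 - <<'E'
from h import *
p,r=pose(); print(p,r.as_matrix().round(3),manip.get_state()["qpos"].round(2))
im=optics.get_image("wrist"); C=cal("wrist")
for q in finder.tip_of("oblong_tin","wrist")[:2]: print(q["p"],toplane(q["at"],0,C)[0])
for q in finder.silhouettes("oblong_tin","wrist")[:2]:
    m=q["region"].astype(np.uint8); cs=max(cv2.findContours(m,0,2)[0],key=cv2.contourArea)
    P=toplane(cs.reshape(-1,2),.036,C)[:,:2].astype(np.float32)
    rc=cv2.minAreaRect(P*1000); print(q["p"],q["box"],rc)
    b=proj(np.c_[cv2.boxPoints(rc)/1000,np.full(4,.036)],C)
    im=cv2.polylines(im.copy(),[b.astype(np.int32)],True,(255,0,0),1)
cv2.imwrite("pics/w1.png",im[:,:,::-1])
E
```

```text
[0.44285742 0.10543135 0.20045882] [[-0.974 -0.226  0.   ]
 [-0.226  0.974  0.   ]
 [-0.     0.    -1.   ]] [ 0.08  0.12  1.81  0.    1.21 -1.72]
0.86 [0.44407241 0.10500645 0.        ]
0.97 [275.9, 181.2, 71.6, 128.6] ((443.0456848144531, 104.77525329589844), (110.44933319091797, 56.43474578857422), 13.276494026184082)
```

View pics/w1.png

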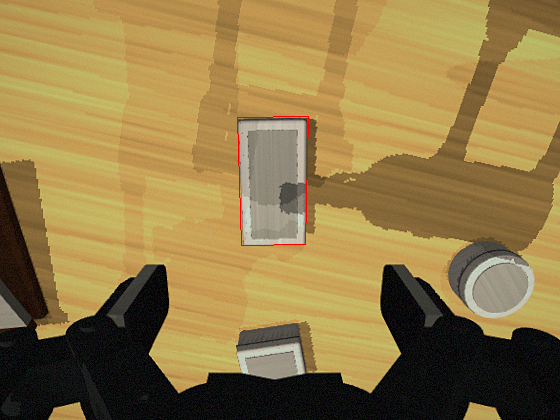

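The wrist view shows the tin at (274,181) with the fitted outline lying on its rim. The tin is centred under the tool and the yaw matches to within 0.3°, so I'll descend and grip.

Request:
servo_tool([
  [0, 0, 3, 0, 0, 0, -1],
  [0, 0, 4, 0, 0, 0, -1],
  [0, 0, 4, 0, 0, 0, -1],
  [0, 0, 3, 0, 0, 0, -1],
  [0, 0, 2, 0, 0, 0, -1],
])

```text
clock: 3.45
position: [0.4421, 0.1047, 0.0383]
ee_rot: [-0.001, -0.113, 0.994, 0.0]
contact_force: [-0.4, 0.3, 0.0]
width: 0.0853
gripper_force: 0.0
```

Request:
servo_tool([
  [0, 0, 1.5, 0, 0, 0, -1],
  [0, 0, 1, 0, 0, 0, -1],
  [0, 0, 0.5, 0, 0, 0, -1],
  [0, 0, 0, 0, 0, 0, -1],
  [0, 0, 0, 0, 0, 0, -1],
])

```text
clock: 3.95
position: [0.444, 0.1047, 0.0108]
ee_rot: [0.001, -0.113, 0.994, 0.0]
contact_force: [0.0, 0.1, -0.4]
width: 0.085
gripper_force: 0.0
```

Request:
servo_tool([
  [0, 0, 0, 0, 0, 0, 1],
  [0, 0, 0, 0, 0, 0, 1],
  [0, 0, 0, 0, 0, 0, 1],
  [0, 0, 0, 0, 0, 0, 1],
  [0, 0, 0, 0, 0, 0, 1],
], squeeze=35)

```text
clock: 4.45
position: [0.4439, 0.1046, 0.011]
ee_rot: [0.001, -0.113, 0.994, -0.0]
contact_force: [-0.0, 0.0, 6.0]
width: 0.0555
gripper_force: 37.3
```

Request:
servo_tool([
  [0, 0, 0, 0, 0, 0, 1],
  [0, 0, 0, 0, 0, 0, 1],
  [0, 0, 0, 0, 0, 0, 1],
  [0, 0, 0, 0, 0, 0, 1],
  [0, 0, 0, 0, 0, 0, 1],
])

```text
clock: 4.95
position: [0.4439, 0.1046, 0.011]
ee_rot: [0.001, -0.113, 0.994, -0.0]
contact_force: [-0.8, 0.9, 5.4]
width: 0.0558
gripper_force: 37.3
```

```bash
cat >> h.py <<'E'
def stand(foot,yaw,x,y,n):
    r=Rtool(yaw,20); M=r.as_matrix(); X,Y,Z=M[:,0],-M[:,1],-M[:,2]
    return np.array([*foot,.035])+x*X+y*Y+n*Z, r
E
python3 - <<'E'
from h import *
p,r=pose(); P,RR=stand([.666,-.183],199.8,.065,0,.14); print(P)
plan(P,RR,10,(np.array([.444,.105,.2]),r))
E
```

```text
[ 0.65358301 -0.18747039  0.18878828]
[-1.4, -3.3, 0.1, 0.1, 2.0, -0.7] 
[-1.3, -3.4, 0.1, 0.1, 2.0, -0.6] 
[-1.3, -3.3, 0.0, 0.2, 2.0, -0.7] 
[-1.3, -3.4, 0.0, 0.1, 2.0, -0.7] 
[-1.3, -3.4, 0.0, 0.1, 2.0, -0.7] --
[-1.1, -3.4, -0.1, 0.1, 2.0, -0.7] 
[-1.2, -3.4, -0.1, 0.1, 2.0, -0.6] 
[-1.1, -3.4, -0.1, 0.1, 2.0, -0.7] 
[-1.0, -3.4, -0.2, 0.1, 2.1, -0.7] 
[-1.05, -3.48, -0.23, 0.2, 2.0, -0.6] --
```

Request:
servo_tool([
  [0, 0, -0.5, 0, 0, 0, 1],
  [0, 0, -1, 0, 0, 0, 1],
  [0, 0, -2, 0, 0, 0, 1],
  [0, 0, -3, 0, 0, 0, 1],
  [0, 0, -3, 0, 0, 0, 1],
])

```text
clock: 5.45
position: [0.4426, 0.1045, 0.1064]
ee_rot: [-0.001, -0.113, 0.994, 0.0]
contact_force: [1.4, -0.4, -2.5]
width: 0.0555
gripper_force: 37.8
```

Request:
servo_tool([
  [0, 0, -3, 0, 0, 0, 1],
  [0, 0, -3, 0, 0, 0, 1],
  [0, 0, -2, 0, 0, 0, 1],
  [0, 0, -1, 0, 0, 0, 1],
  [0, 0, -0.4, 0, 0, 0, 1],
])

```text
clock: 5.95
position: [0.4434, 0.1046, 0.2003]
ee_rot: [0.001, -0.113, 0.994, 0.0]
contact_force: [0.6, -0.3, -2.9]
width: 0.0553
gripper_force: 37.9
```

Request:
servo_tool([
  [-1.4, -3.3, 0.1, 0.1, 2, -0.7, 1],
  [-1.3, -3.4, 0.1, 0.1, 2, -0.6, 1],
  [-1.3, -3.3, 0, 0.2, 2, -0.7, 1],
  [-1.3, -3.4, 0, 0.1, 2, -0.7, 1],
  [-1.3, -3.4, 0, 0.1, 2, -0.7, 1],
])

```text
clock: 6.45
position: [0.5486, -0.0431, 0.1918]
ee_rot: [-0.088, -0.142, 0.986, -0.014]
contact_force: [-0.1, 0.8, -2.4]
width: 0.0552
gripper_force: 38.0
```

Request:
servo_tool([
  [-1.1, -3.4, -0.1, 0.1, 2, -0.7, 1],
  [-1.2, -3.4, -0.1, 0.1, 2, -0.6, 1],
  [-1.1, -3.4, -0.1, 0.1, 2, -0.7, 1],
  [-1, -3.4, -0.2, 0.1, 2.1, -0.7, 1],
  [-1, -3.5, -0.2, 0.2, 2, -0.6, 1],
])

```text
clock: 6.95
position: [0.6527, -0.1893, 0.1855]
ee_rot: [-0.174, -0.169, 0.97, -0.029]
contact_force: [-0.2, -0.2, -2.1]
width: 0.0554
gripper_force: 38.0
```

Request:
servo_tool([
  [0, 0, 0, 0, 0, 0, 1],
  [0, 0, 0, 0, 0, 0, 1],
  [0, 0, 0, 0, 0, 0, 1],
  [0, 0, 0, 0, 0, 0, 1],
  [0, 0, 0, 0, 0, 0, 1],
])

```text
clock: 7.45
position: [0.6519, -0.1875, 0.1884]
ee_rot: [-0.172, -0.169, 0.97, -0.03]
contact_force: [-0.9, 0.2, -1.3]
width: 0.0551
gripper_force: 38.2
```

```bash
python3 - <<'E'
from h import *
p,r=pose(); print(p,np.degrees((r.inv()*Rtool(199.8,20)).as_rotvec()),manip.get_state()["qpos"].round(2))
im=optics.get_image("wrist"); C=cal("wrist")
for q in finder.tip_of("ledge_foot","wrist")[:2]: print(q["p"],q["at"],toplane(q["at"],.035,C)[0])
P=np.array([stand([.666,-.183],199.8,x,y,0)[0] for x,y in((0,-.09),(0,.09),(.17,.09),(.17,-.09))])
b=proj(P,C); print(b.round())
im=cv2.resize(im,(800,600)); im=cv2.polylines(im,[(b*800/560).astype(np.int32)],True,(255,0,0),1)
cv2.imwrite("pics/w2.png",im[:,:,::-1])
E
```

```text
[ 0.65194994 -0.1874849   0.188395  ] [-0.02610189 -0.08626076 -0.01106124] [-0.28  0.63  1.09 -0.2   1.71 -2.19]
[[382. 269.]
 [165. 269.]
 [145.  49.]
 [401.  48.]]
```

View pics/w2.png

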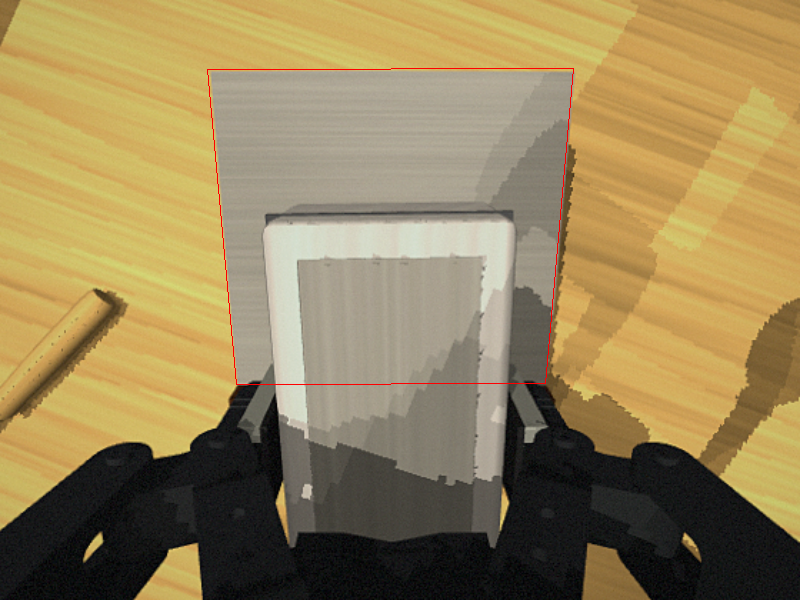

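The wrist view shows the modelled deck outline matching the real deck edges, from (208,70) to (573,68) and down both sides. The held tin is centred at column 389, against 390 for the deck. Now I'll lower it.

Request:
servo_tool([
  [-0.2, 0, 1.5, 0, 0, 0, 1],
  [-0.2, 0, 2.5, 0, 0, 0, 1],
  [-0.2, 0, 2.5, 0, 0, 0, 1],
  [0, 0, 2, 0, 0, 0, 1],
  [0, 0, 1.5, 0, 0, 0, 1],
])

```text
clock: 8.05
position: [0.6243, -0.1977, 0.0907]
ee_rot: [-0.173, -0.169, 0.97, -0.03]
contact_force: [-0.4, 0.1, -2.7]
width: 0.0557
gripper_force: 38.2
```

Request:
servo_tool([
  [0, 0, 1, 0, 0, 0, 1],
  [0, 0, 0.7, 0, 0, 0, 1],
  [0, 0, 0.4, 0, 0, 0, 1],
  [0, 0, 0.2, 0, 0, 0, 1],
  [0, 0, 0, 0, 0, 0, 1],
])

```text
clock: 8.55
position: [0.6182, -0.2008, 0.0704]
ee_rot: [-0.172, -0.169, 0.97, -0.03]
contact_force: [0.6, -0.1, -2.3]
width: 0.0557
gripper_force: 38.2
```

Request:
servo_tool([
  [0, 0, 0.1, 0, 0, 0, 1],
  [0, 0, 0.1, 0, 0, 0, 1],
  [0, 0, 0, 0, 0, 0, 1],
  [0, 0, 0, 0, 0, 0, 1],
  [0, 0, 0, 0, 0, 0, 1],
])

```text
clock: 9.05
position: [0.6173, -0.201, 0.0683]
ee_rot: [-0.172, -0.169, 0.97, -0.03]
contact_force: [0.3, 1.0, -2.3]
width: 0.0556
gripper_force: 38.2
```

```bash
python3 - <<'E'
from h import *
p,r=pose(); P,RR=stand([.666,-.183],199.8,0,0,0); print((RR.inv().apply(p-P)*1000).round(1),np.degrees((r.inv()*RR).as_rotvec()).round(2),RR.inv().apply(manip.get_state()["contact_force"]).round(1))
cv2.imwrite("pics/s2.png",cv2.resize(optics.get_image("side")[70:250,190:430],(800,600))[:,:,::-1])
E
```

```text
[ 60.2  -0.4 -13.5] [-0.01 -0.11 -0.05] [-1.4  0.8  2. ]
```

View pics/s2.png

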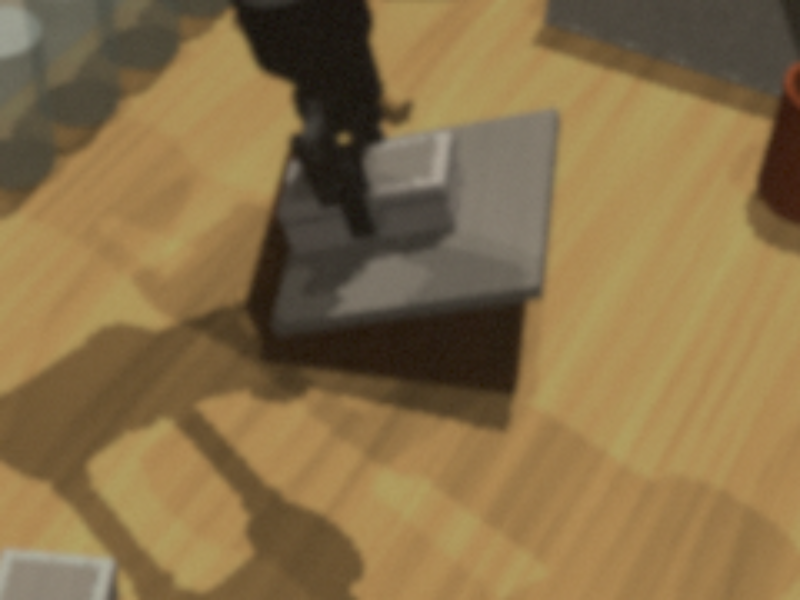

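The side crop shows the tin just above the deck, with its low end near the ledge at (290,235). I'll ease it down until it touches.

Request:
servo_tool([
  [0, 0, 0.05, 0, 0, 0, 1],
  [0, 0, 0.05, 0, 0, 0, 1],
  [0, 0, 0.05, 0, 0, 0, 1],
  [0, 0, 0, 0, 0, 0, 1],
  [0, 0, 0, 0, 0, 0, 1],
])

```text
clock: 9.6
position: [0.6167, -0.2012, 0.0667]
ee_rot: [-0.172, -0.169, 0.97, -0.03]
contact_force: [0.2, 0.0, -2.3]
width: 0.0555
gripper_force: 38.2
```

Request:
servo_tool([
  [0, 0, 0.05, 0, 0, 0, 1],
  [0, 0, 0, 0, 0, 0, 1],
  [0, 0, 0.05, 0, 0, 0, 1],
  [0, 0, 0, 0, 0, 0, 1],
  [0, 0, 0, 0, 0, 0, 1],
])

```text
clock: 10.1
position: [0.6164, -0.2013, 0.0658]
ee_rot: [-0.172, -0.169, 0.97, -0.03]
contact_force: [0.7, -0.1, -2.2]
width: 0.0557
gripper_force: 38.3
```

Request:
servo_tool([
  [0, 0, 0.05, 0, 0, 0, 1],
  [0, 0, 0, 0, 0, 0, 1],
  [0, 0, 0.05, 0, 0, 0, 1],
  [0, 0, 0, 0, 0, 0, 1],
  [0, 0, 0, 0, 0, 0, 1],
])

```text
clock: 10.6
position: [0.6164, -0.2014, 0.0656]
ee_rot: [-0.172, -0.169, 0.97, -0.03]
contact_force: [0.2, 1.2, 3.5]
width: 0.0557
gripper_force: 38.9
```

The tin is touching the deck at about 6 N. Next I'll slide it down to the ledge.

Request:
servo_tool([
  [-0.1, 0, 0, 0, 0, 0, 1],
  [-0.1, 0, 0, 0, 0, 0, 1],
  [-0.1, 0, 0, 0, 0, 0, 1],
  [0, 0, 0, 0, 0, 0, 1],
  [0, 0, 0, 0, 0, 0, 1],
])

```text
clock: 11.1
position: [0.6192, -0.2008, 0.0646]
ee_rot: [-0.172, -0.169, 0.97, -0.031]
contact_force: [0.7, 0.0, 5.2]
width: 0.0556
gripper_force: 39.1
```

Request:
servo_tool([
  [-0.1, 0, 0, 0, 0, 0, 1],
  [0, 0, 0, 0, 0, 0, 1],
  [-0.05, 0, 0, 0, 0, 0, 1],
  [0, 0, 0, 0, 0, 0, 1],
  [0, 0, 0, 0, 0, 0, 1],
])

```text
clock: 11.6
position: [0.62, -0.2005, 0.0643]
ee_rot: [-0.172, -0.169, 0.97, -0.031]
contact_force: [-0.1, -0.1, 6.1]
width: 0.0553
gripper_force: 39.1
```

```bash
python3 - <<'E'
from h import *
p,r=pose(); P,RR=stand([.666,-.183],199.8,0,0,0); print((RR.inv().apply(p-P)*1000).round(1),np.degrees((r.inv()*RR).as_rotvec()).round(2),RR.inv().apply(manip.get_state()["contact_force"]).round(1))
E
```

```text
[ 56.3  -0.9 -10.7] [-0.06 -0.14 -0.08] [ 2.2 -0.1 -5.7]
```

Request:
servo_tool([
  [-0.05, 0, 0, 0, 0, 0, 1],
  [0, 0, 0, 0, 0, 0, 1],
  [-0.05, 0, 0, 0, 0, 0, 1],
  [0, 0, 0, 0, 0, 0, 1],
  [0, 0, 0, 0, 0, 0, 1],
])

```text
clock: 12.1
position: [0.6201, -0.2005, 0.0643]
ee_rot: [-0.173, -0.169, 0.97, -0.031]
contact_force: [-1.8, -0.5, 7.6]
width: 0.0555
gripper_force: 39.1
```

```bash
python3 - <<'E'
from h import *
p,r=pose(); P,RR=stand([.666,-.183],199.8,0,0,0); print((RR.inv().apply(p-P)*1000).round(1),RR.inv().apply(manip.get_state()["contact_force"]).round(1))
E
```

```text
[ 56.2  -0.9 -10.7] [ 4.4  0.2 -6.5]
```

The tin is against the ledge: the force rises and it no longer moves. I'll let go and retreat along the tool axis.

Request:
servo_tool([
  [0, 0, 0, 0, 0, 0, -0.4],
  [0, 0, 0, 0, 0, 0, -0.5],
  [0, 0, 0, 0, 0, 0, -0.7],
  [0, 0, 0, 0, 0, 0, -1],
  [0, 0, 0, 0, 0, 0, -1],
])

```text
clock: 12.6
position: [0.6209, -0.1996, 0.0627]
ee_rot: [-0.172, -0.169, 0.97, -0.03]
contact_force: [-0.0, 0.3, 0.8]
width: 0.0854
gripper_force: 0.0
```

Request:
servo_tool([
  [0, 0, 0, 0, 0, 0, -1],
  [0, 0, 0, 0, 0, 0, -1],
  [0, 0, 0, 0, 0, 0, -1],
  [0, 0, 0, 0, 0, 0, -1],
  [0, 0, 0, 0, 0, 0, -1],
])

```text
clock: 13.1
position: [0.621, -0.1997, 0.0631]
ee_rot: [-0.172, -0.169, 0.97, -0.03]
contact_force: [0.5, -1.0, 0.0]
width: 0.0853
gripper_force: 0.0
```

Request:
servo_tool([
  [0, 0, -0.5, 0, 0, 0, -1],
  [0, 0, -1, 0, 0, 0, -1],
  [0, 0, -2, 0, 0, 0, -1],
  [0, 0, -3, 0, 0, 0, -1],
  [0, 0, -3, 0, 0, 0, -1],
])

```text
clock: 13.6
position: [0.6521, -0.1884, 0.1538]
ee_rot: [-0.172, -0.169, 0.97, -0.03]
contact_force: [0.2, -0.3, -0.3]
width: 0.0852
gripper_force: 0.0
```

Request:
servo_tool([
  [0, 0, -3, 0, 0, 0, -1],
  [0, 0, -2, 0, 0, 0, -1],
  [0, 0, -1, 0, 0, 0, -1],
  [0, 0, 0, 0, 0, 0, -1],
  [0, 0, 0, 0, 0, 0, -1],
])

```text
clock: 14.1
position: [0.6707, -0.1815, 0.2078]
ee_rot: [-0.173, -0.169, 0.97, -0.03]
contact_force: [-0.0, 0.7, -0.1]
width: 0.0855
gripper_force: 0.0
```

```bash
python3 - <<'E'
from h import *
im=optics.get_image("wrist"); C=cal("wrist")
st=lambda x,y,n: stand([.666,-.183],199.8,x,y,n)[0]
im=im.copy()
for n,hx,hw,x0 in((0,.17,.09,0),(.036,.11,.028,0)):
    b=proj([st(x0,-hw,n),st(x0,hw,n),st(x0+hx,hw,n),st(x0+hx,-hw,n)],C); im=cv2.polylines(im,[b.astype(np.int32)],True,(255,0,0),1)
cv2.imwrite("pics/w3.png",im[:,:,::-1]); 
cv2.imwrite("pics/s3.png",cv2.resize(optics.get_image("side")[70:420,100:430],(750,600))[:,:,::-1])
E
```

```text
(no output)
```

View pics/w3.png

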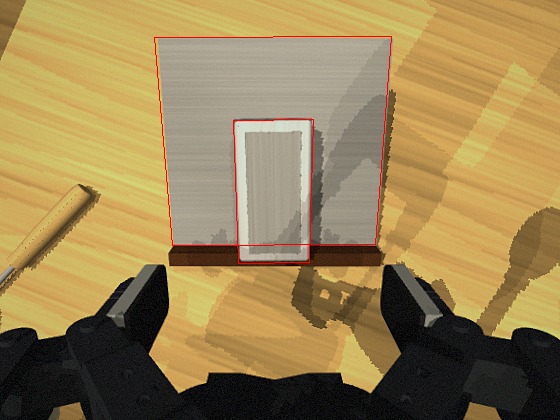

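View pics/s3.png

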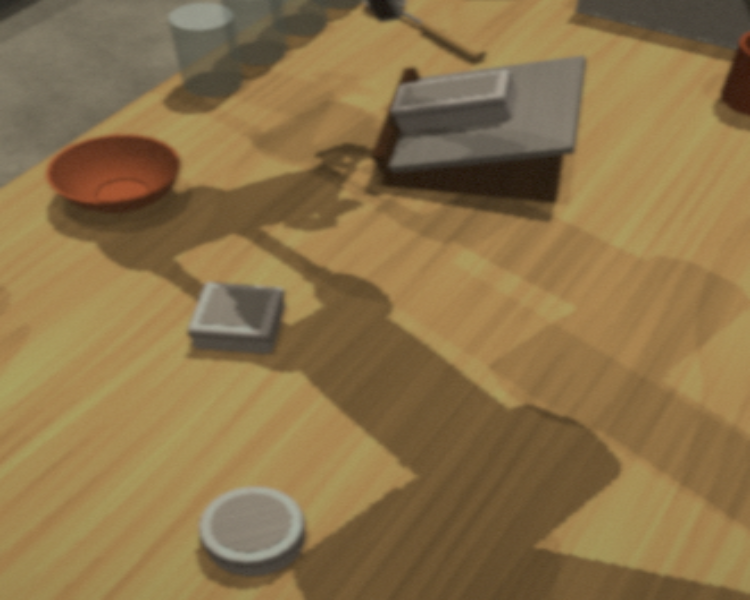

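The wrist view shows the tin's rim, (236,120) to (311,262), filling the outline I predicted for it, centred with its end at the ledge. The side view shows it flat on the deck and the other two tins undisturbed. The gripper is well clear.

```bash
python3 -c "
from rig import manip; print(manip.sign_off())"
```

```text
the job is handed in; nothing more can be done
None
```

The oblong tin is lying lid up in the middle of the stand, lengthwise up the slope with its short end against the ledge; I released it gently, left the round and square tins where they were, and handed the job in at about 14 s.

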